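# Press a keyed tube adapter home on the tube spinner

## Task

One of the tube spinner's two drive hubs already carries an adapter and the other is free: lift the loose keyed adapter out of its stand and push its shaft into the free hub, turning it until the key slips into the keyway. Keep pushing against the ejector spring until the flange is flush on the hub's top, and finish there: still holding the adapter pressed fully home, without letting go. Leave the other things on the bench where they stand.

Things in the scene. Friction and masses are not known exactly. Their poses are not given: they have to be found in the camera images.
- adapter_cup (a point): the loose tube adapter, upright in its stand, 0.2 kg: a square white cup 34 x 34 x 44 mm high, under it a steel flange (50 mm diameter, 6 thick) with an 8 mm wide pointer tab reaching 35 mm from the axis, under that the keyed shaft. Point: the cup's centre on the axis, 22 mm below its top, 28 mm above the flange's underside; z up, x towards tab and key, x and y square to the cup's sides.
- adapter_shaft (a point): the loose adapter's steel shaft, 20 mm diameter, 44 long below the flange, lowest 5 mm tapered to 14 mm. One key, 8 mm wide, reaching 16 mm from the axis, runs down it from the flange for 29 mm straight below the tab; the last 15 mm is plain. Point: centre of the flange's underside, where the shaft begins; axes as the cup's.
- stand: fixed grey block 84 x 84 x 60 mm high with a round hole 38 mm wide, 54 deep, in which the loose adapter's shaft hangs free, its flange resting on the block's top. Origin: centre of its underside, z up.
- hub_a_mouth (a point): one of the two round metal drive hubs, 52 mm across, 46 high, 150 mm apart on the spinner's 40 mm high housing (310 x 170 mm); fixed, they do not turn. Bore 22 mm diameter, 46 deep, with one keyway, 10.5 mm wide, reaching 17.5 mm from the axis, over the full depth. Point: centre of the bore's mouth in the top face, 86 mm above the bench; z up, x towards the keyway. Either hub may be the free one.
- hub_b_mouth (a point): the other hub, just like the first. Point: centre of its bore's mouth, z up, x towards its keyway.
- hub_a_ejector (a joint): spring ejector in the first hub's bore: 0 when up (its top 34 mm below the mouth), 0.010 or a little more with a shaft pressed fully home; takes 5 N to start, about 10 N at the end, springs back when let go.
- hub_b_ejector (a joint): the same for the second hub. (The ejector under the fitted adapter reads 0 as well.)
- fitted_cup (a point): the adapter already fitted (fixed, leave alone): the same flange and cup with a capped tube standing up to 176 mm above the bench. Point: its cup's centre, right above the centre of the hub that it occupies, 28 mm above that hub's mouth.
- rack: bystander: white tube rack 90 x 170 x 50 high with capped tubes to 105 high (mm); origin at its middle, on the bench.
- wash_bottle: bystander: white plastic bottle, 64 diameter, 170 high (mm); origin at its middle, on the bench.
- beaker: bystander: open glass beaker, 70 diameter, 80 high (mm); origin at its middle, on the bench.
- jar: bystander: small closed jar, 60 diameter, 70 high (mm); origin at its middle, on the bench.
- stopper: bystander: small cork stopper, 30 diameter, 25 high (mm); origin at its middle, on the bench.
- spatula: bystander: steel spatula 190 long lying flat (mm); origin at its middle, on the bench.
- dish: bystander: white bowl, 90 diameter, 30 high (mm); origin at its middle, on the bench.
Things that resemble listed ones, but are neither listed nor needed, are in the scene too. Leave any red look-alike of the stand alone. What is shaped like the part that bears adapter_cup but turquoise is not meant.

How it is judged:
By the outcome, as a careful person would: the job done as asked, in the order asked, and still so for the second after the job is handed in, while the arm keeps its last pose, push and grip.
It also fails if it takes over 42 s, if anything falls off the work surface, if the arm or the gripper's body presses on something with over 40 N, if the wrist force passes 120 N, or if a joint passes its speed limit or range.

## Robot

A 6-joint arm with a two-finger parallel gripper is mounted at the origin on the work surface. World frame = base frame: x ahead of the robot, y to its left, z up, the work surface at z = 0. Lengths are in m, angles in rad, forces in N, time in s.
With the tool pointing down it reaches from about 0.3 to 0.825 m from the base axis. Payload 5.4 kg.
Tool frame: the origin (TCP) lies midway between the tips of the shut fingers; the grasp point (between the pads) lies 19 mm behind it; x points along the fingers, z is the direction in which the jaws open and shut, and the axes are right-handed (so a half turn about x gives the same grasp; the last joint's range is limited). The gripper opens to 92 mm and grips with 3 to 60 N. Pads are 20 mm wide; open, the fingers measure 128 mm over their backs; the gripper's body (75 mm by 189 mm) begins 69 mm behind the grasp point.
Start: joints at [-1.558, 0.158, 1.597, -0, 1.386, -0.21], TCP at [0.127, -0.561, 0.215] pointing down, gripper open.
Joint ranges: [-2.91, 2.91], [-0.94, 2.29], [0.18, 2.7], [-1.29, 4.43], [0.17, 2.64], [-3, 3]. Speed limits (rad/s): [2.57, 2.57, 3.14, 3.14, 3.14, 3.14].

## Interface

Orientations are given as a 3x3 rotation matrix whose columns are the frame's x, y, z axes.
In Python, from bench import get_obs, read_camera, order gives the robot as it stands. The module is installed in compiled form; this text tells all that it offers.
- The arm moves only by the tool step_arm, never from a script. Its argument "rows" is a list of rows, each an object of numbers: "dx", "dy", "dz": the shift along the tool's x, y, z in units of 50 mm (1.0 is 50 mm); "ax", "ay", "az": the turn, a rotation vector about the tool's x, y, z in degrees; "hand": the opening, from -1 (shut) to 1 (fully open), so that 0 is half open. In form: [{"dx": .., "dy": .., "dz": .., "ax": .., "ay": .., "az": .., "hand": ..}, ...]. A call has 1 to 5 rows; each row shifts and turns the commanded pose from where the row before left it, along the tool's axes as they then stand; what a row does not reach is not made up. A row lasts 1/8 s, in which the tool goes at most 62.5 mm and 10.7 degrees, less where a joint would pass 70% of its speed; a pose out of reach is approached as far as the arm can. A call is refused whole if a number of a shift passes 1 or a number of a turn 10.7, either way. A call with a gripper value outside its range is refused whole. The fingers move at their own pace and stop on an object; the grip force is fixed at half the most. Time passes only in rows, so rows that do not move let the fingers close. It gives the time, the measured TCP pose, the force and the opening at its end, in the units of the state.
- get_obs(): the state, without advancing time (a new reading comes with each control period).
- read_camera(name): name is "side" or "top" or "wrist"; returns a dict with "image" (400x640x3 uint8, red, green, blue), "range_z" (400x640 float32, m along the optical axis (not along the pixel's ray), 0 where there is no reading), "fx", "fy", "cx", "cy" (pixels), "T" (4x4, takes a point from camera to world coordinates). Camera axes: x right, y down, z forward; pixel columns grow to the right and rows downward; lengths in m; the calibration is good to about 2 mm. The wrist camera is an equidistant fisheye: a pixel r from the principal point sees the ray r / f radians off the axis. A picture is of the moment at which its call begins.
- order.sign_off(): hands the job in, once; it reports no verdict.
The state is a dict: "clock": time; "qpos": joint angles; "qd": joint speeds; "effort": joint torques, N m; "tool_pos": TCP position; "eef_rot": TCP orientation; "contact_force": force on the tool from outside, world axes, zero at the start; "torque": the same for the moment, N m; "width": finger opening in m.
Only numpy, scipy, OpenCV 4.12 (cv2) and the standard library are available. Lean on these libraries where they do the work, as an engineer would, in place of code of your own. Each camera call takes 0.05 s, during which the arm holds its last target. There are 200 camera calls.

## Working session

There is one attempt and no reset: what is moved stays moved. The work goes in short steps, Python scripts to look and compute and a tool call to move; the robot and the scene stay as the last step left them, time stands still between calls to the robot, and variables do not carry over. Pictures are saved under pics/ and viewed, about 8 in all and at most 12, crops included, and the job is handed in when it is done.

Besides the shell and the picture viewer there is one more tool, called after ">>>" in YAML: its name, and indented under it one key for each argument. step_arm: Moves the arm, as the interface text tells. Its arguments: {"type":"object","properties":{"rows":{"type":"array","items":{"type":"object","properties":{"dx":{"type":"number"},"dy":{"type":"number"},"dz":{"type":"number"},"ax":{"type":"number"},"ay":{"type":"number"},"az":{"type":"number"},"hand":{"type":"number"}}}}},"required":["rows"]}

```bash
mkdir -p pics
cat > h.py <<'E'
import numpy as np, cv2, pickle
from bench import get_obs, read_camera, order
def grab(n):
    c=read_camera(n); pickle.dump(c,open(f'{n}.pkl','wb')); return c
def cloud(c):
    v,u=np.mgrid[:400,:640]; z=c['range_z']
    P=np.stack([(u-c['cx'])/c['fx']*z,(v-c['cy'])/c['fy']*z,z],-1)
    return P@c['T'][:3,:3].T+c['T'][:3,3]
E
python3 - <<'E'
from h import *
a=grab('top');b=grab('side')
for n,c in(('top',a),('side',b)):
    print(n,c['fx'],c['cx'],c['cy'],c['T'].round(3).tolist(),(c['range_z']>0).mean())
    cv2.imwrite(f'pics/{n}0.png',cv2.resize(c['image'][:,:,::-1],(800,500)))
o=get_obs(); print(o['clock'],o['tool_pos'],o['eef_rot'],o['width'],o['contact_force'])
E
```

```text
top 390.5279719040205 323.94285628063955 200.19705972449546 [[0.025, -0.997, 0.07, 0.476], [-1.0, -0.024, 0.011, -0.053], [-0.009, -0.07, -0.997, 1.246], [0.0, 0.0, 0.0, 1.0]] 0.99610546875
side 413.6893165987531 310.94867363777246 197.4252800674935 [[0.996, -0.057, 0.069, 0.488], [-0.089, -0.729, 0.678, -0.792], [0.012, -0.682, -0.732, 0.89], [0.0, 0.0, 0.0, 1.0]] 0.99608984375
0.1 [ 0.12703193 -0.56024606  0.21375485] [[-3.34520391e-05  9.75276147e-01  2.20989674e-01]
 [ 1.60216628e-03  2.20989442e-01 -9.75274884e-01]
 [-9.99998716e-01  3.21437270e-04 -1.56994710e-03]] 0.0917690517226868 [-0.45134017  1.20921843 -0.21600399]
```

View pics/top0.png

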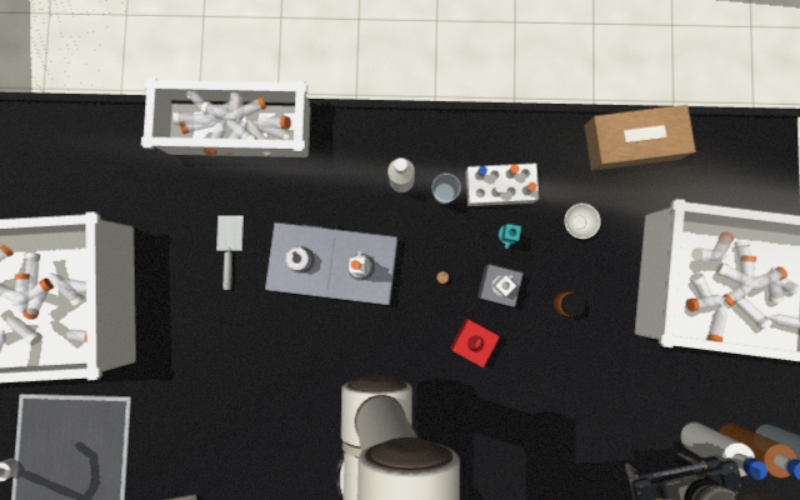

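View pics/side0.png

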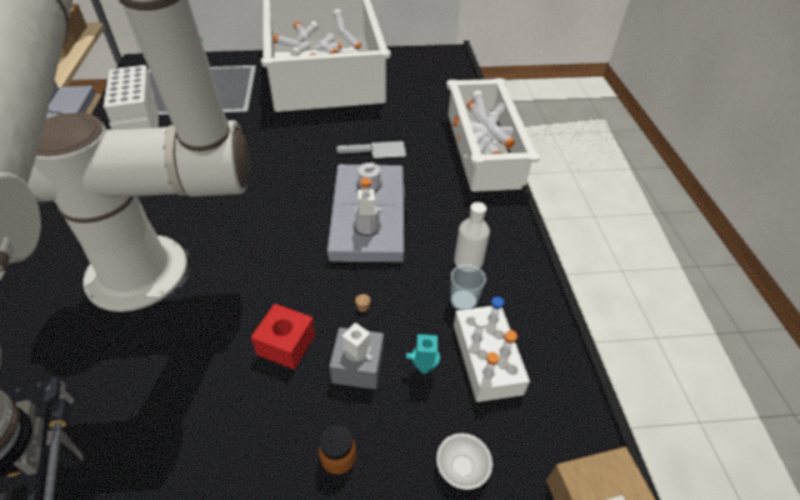

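The top view (800x500) shows these candidates:
- **Loose adapter:** the white cup in the grey stand at (503,286). This fits the description, so I choose it.
- **Look-alikes:** a turquoise adapter at (510,235) and an empty red stand at (475,343).
- **Fitted adapter with tube:** (358,264), which I leave alone.
- **Free hub:** (298,258), open bore.

Next I take one close crop mosaic and measure.

```bash
cat > m.py <<'E'
from h import *
a=pickle.load(open('top.pkl','rb'));b=pickle.load(open('side.pkl','rb'))
A=cloud(a);B=cloud(b)
def crop(c,u,v,r=30): return cv2.resize(c['image'][v-r:v+r,u-r:u+r,::-1],(380,300 if 0 else 380),interpolation=cv2.INTER_CUBIC)
cv2.imwrite('pics/crop1.png',cv2.resize(np.vstack([np.hstack([crop(a,402,229),crop(a,238,206)]),np.hstack([crop(b,286,275),crop(b,295,140)])]),(600,600)))
def proj(c,p):
    q=c['T'][:3,:3].T@(np.array(p)-c['T'][:3,3]); return [c['fx']*q[0]/q[2]+c['cx'],c['fy']*q[1]/q[2]+c['cy']]
def region(P,I,u,v,r,z0,z1,name):
    m=np.zeros(P.shape[:2],bool); m[v-r:v+r,u-r:u+r]=1; m&=(P[...,2]>z0)&(P[...,2]<z1)
    p=P[m]; 
    if len(p)<5: print(name,'few',len(p));return
    rect=cv2.minAreaRect((p[:,:2]*1000).astype(np.float32))
    print(name,len(p),'mean',p.mean(0).round(4),'rect',np.round(rect[0],1),np.round(rect[1],1),round(rect[2],1),'zmed',np.median(p[:,2]).round(4))
for n,P,c,(uA,vA),(uH,vH) in(('top',A,a,(402,229),(238,206)),('side',B,b,(286,275),(295,140))):
    region(P,c,uA,vA,25,.095,.125,n+' cup top')
    region(P,c,uA,vA,25,.062,.07,n+' flange top')
    region(P,c,uA,vA,28,.05,.0625,n+' stand top')
    region(P,c,uH,vH,18,.078,.095,n+' hub top')
    region(P,c,uH,vH,18,-.1,.07,n+' bore/others')
E
python3 m.py
```

```text
top cup top 124 mean [ 0.48   -0.2723  0.1087] rect [ 479.8 -272.4] [33.6 33. ] 45.8 zmed 0.1096
top flange top 158 mean [ 0.479  -0.2696  0.0642] rect [ 478.  -272.2] [82.8 80.2] 76.4 zmed 0.0637
top stand top 474 mean [ 0.4801 -0.2715  0.0595] rect [ 479.9 -273.6] [85.5 84.1] 77.3 zmed 0.0597
top hub top 210 mean [0.5317 0.2184 0.0863] rect [531.8 218.9] [52.7 50.5] 47.2 zmed 0.0863
top bore/others 1062 mean [0.5388 0.2275 0.0415] rect [538.2 228.1] [109.1 111.1] 1.5 zmed 0.0408
side cup top 258 mean [ 0.4827 -0.2785  0.1068] rect [ 483.3 -276.1] [36.7 35.5] 48.3 zmed 0.1088
side flange top 188 mean [ 0.4831 -0.2908  0.0648] rect [ 482.1 -279. ] [79.9 82.3] 77.1 zmed 0.0649
side stand top 724 mean [ 0.4819 -0.2884  0.0592] rect [ 482.7 -276. ] [87.8 84.5] 77.0 zmed 0.0597
side hub top 164 mean [0.5354 0.2138 0.0849] rect [535.2 215.1] [51.8 57.2] 36.1 zmed 0.0852
side bore/others 952 mean [0.5402 0.2813 0.0261] rect [536.7 287. ] [238.8 123.5] 85.3 zmed 0.0388
```

View pics/crop1.png

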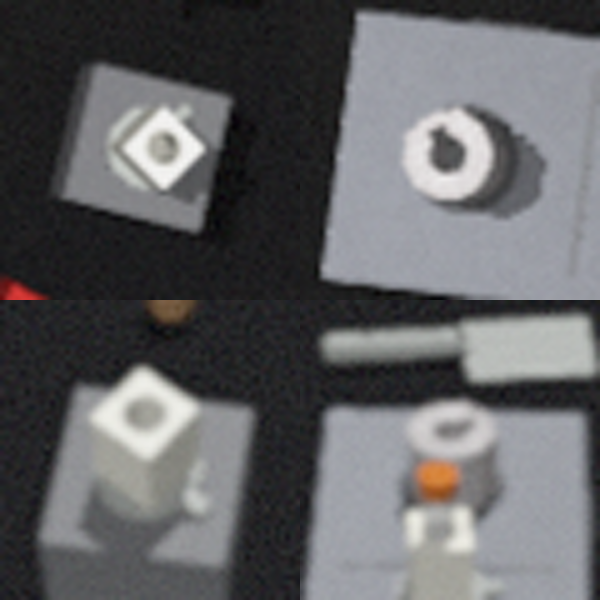

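The crops confirm the choice. The loose cup's top is at about (480,-273) mm with z 110 mm. Its tab points up and to the right in the top view, so its yaw is about -44°. The free hub's top is at about (532,217), z 86, with the keyway up and to the left, so yaw is about +32°. Moving above the adapter now.

>>> step_arm:
  rows:
    - {"dy": 0.8, "dz": -0.4, "hand": 1}
    - {"dy": 0.8, "dz": -0.4, "hand": 1}
    - {"dy": 0.8, "dz": -0.4, "hand": 1}
    - {"dy": 0.8, "dz": -0.4, "hand": 1}
    - {"dy": 0.8, "dz": -0.4, "hand": 1}

```text
schema error: expected keys dx, dy, dz, ax, ay, az, hand
```

>>> step_arm:
  rows:
    - {"dy": 0.8, "dz": -0.4, "hand": 1}
    - {"dy": 0.8, "dz": -0.4, "hand": 1}
    - {"dy": 0.8, "dz": -0.4, "hand": 1}
    - {"dy": 0.8, "dz": -0.4, "hand": 1}
    - {"ax": -8.5, "hand": 1}

```text
schema error: expected keys dx, dy, dz, ax, ay, az, hand
```

>>> step_arm:
  rows:
    - {"ax": -8.5, "hand": 1}
    - {"ax": -8.5, "hand": 1}
    - {"ax": -7.5, "hand": 1}
    - {"hand": 1}

```text
schema error: expected keys dx, dy, dz, ax, ay, az, hand
```

Run:
```python
from h import *
o=get_obs(); print(o['tool_pos'],o['eef_rot'].tolist() if hasattr(o['eef_rot'],'tolist') else o['eef_rot'],o['contact_force'],o['torque'])
c=grab('wrist'); print(c['fx'],c['fy'],c['cx'],c['cy'],c['T'].round(4).tolist(),(c['range_z']>0).mean())
cv2.imwrite('pics/w1.png',c['image'][:,:,::-1])
```

```text
[ 0.12703193 -0.56024606  0.21375485] [[-3.345203910232875e-05, 0.9752761470635688, 0.22098967362707572], [0.0016021662800439374, 0.22098944238791585, -0.9752748840282361], [-0.9999987159712617, 0.0003214372697671843, -0.001569947104024386]] [-0.45134017  1.20921843 -0.21600399] [0.00526224 0.0130099  0.02037038]
309.70691628693146 309.70691628693146 318.2945692793487 202.08414498619138 [[0.2208, -0.9406, -0.2577, 0.1987], [-0.9753, -0.2134, -0.0568, -0.5432], [-0.0016, 0.2639, -0.9646, 0.3833], [0.0, 0.0, 0.0, 1.0]] 0.99066015625
```

View pics/w1.png

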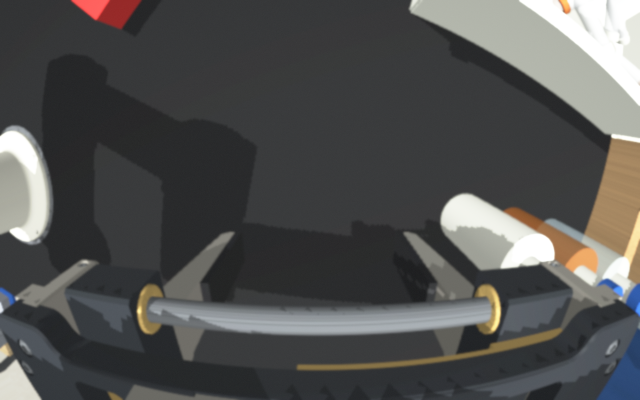

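The moves were refused because every key is required, so the arm has not moved. The wrist view is from the start pose: fingers at rows 230-300 and the red stand at (105,5). Resending with full rows.

>>> step_arm:
  rows:
    - {"dx": 0, "dy": 0.8, "dz": -0.4, "ax": 0, "ay": 0, "az": 0, "hand": 1}
    - {"dx": 0, "dy": 0.8, "dz": -0.4, "ax": 0, "ay": 0, "az": 0, "hand": 1}
    - {"dx": 0, "dy": 0.8, "dz": -0.4, "ax": 0, "ay": 0, "az": 0, "hand": 1}
    - {"dx": 0, "dy": 0.8, "dz": -0.4, "ax": 0, "ay": 0, "az": 0, "hand": 1}
    - {"dx": 0, "dy": 0.8, "dz": -0.4, "ax": 0, "ay": 0, "az": 0, "hand": 1}

```text
clock: 0.78
tool_pos: [0.3009, -0.4178, 0.2143]
eef_rot: [[-0.0, 0.975, 0.221], [0.0, 0.221, -0.975], [-1.0, 0.0, -0.0]]
contact_force: [-0.7, 0.6, -0.7]
width: 0.0916
```

>>> step_arm:
  rows:
    - {"dx": 0, "dy": 0.8, "dz": -0.4, "ax": 0, "ay": 0, "az": 0, "hand": 1}
    - {"dx": 0, "dy": 0.8, "dz": -0.4, "ax": 0, "ay": 0, "az": 0, "hand": 1}
    - {"dx": 0, "dy": 0.8, "dz": -0.4, "ax": 0, "ay": 0, "az": 0, "hand": 1}
    - {"dx": 0, "dy": 0.8, "dz": -0.4, "ax": 0, "ay": 0, "az": 0, "hand": 1}
    - {"dx": 0, "dy": 0, "dz": 0, "ax": -8.5, "ay": 0, "az": 0, "hand": 1}

```text
clock: 1.4
tool_pos: [0.44, -0.3034, 0.2142]
eef_rot: [[-0.0, 0.929, 0.37], [0.001, 0.37, -0.929], [-1.0, 0.0, -0.001]]
contact_force: [-0.5, -0.5, -0.1]
width: 0.0918
```

>>> step_arm:
  rows:
    - {"dx": 0, "dy": 0, "dz": 0, "ax": -8.5, "ay": 0, "az": 0, "hand": 1}
    - {"dx": 0, "dy": 0, "dz": 0, "ax": -8.5, "ay": 0, "az": 0, "hand": 1}
    - {"dx": 0, "dy": 0, "dz": 0, "ax": -7.5, "ay": 0, "az": 0, "hand": 1}
    - {"dx": 0, "dy": 0, "dz": 0, "ax": 0, "ay": 0, "az": 0, "hand": 1}

```text
clock: 1.9
tool_pos: [0.4382, -0.3055, 0.2143]
eef_rot: [[-0.0, 0.699, 0.716], [0.0, 0.716, -0.699], [-1.0, 0.0, -0.001]]
contact_force: [0.2, 0.6, 0.2]
width: 0.0918
```

Run:
```python
from h import *
o=get_obs(); print(o['clock'],o['tool_pos'],o['eef_rot'].round(4).tolist(),o['contact_force'],o['torque'])
c=grab('wrist'); print(c['T'].round(4).tolist())
cv2.imwrite('pics/w2.png',c['image'][:,:,::-1])
```

```text
1.9 [ 0.43822056 -0.30547024  0.21426755] [[-0.0004, 0.6986, 0.7155], [0.0005, 0.7155, -0.6986], [-1.0, 0.0, -0.0007]] [0.24314285 0.55407245 0.22317595] [-0.01515916 -0.05987452 -0.03639739]
[[0.7154, -0.6737, -0.1851, 0.4894], [-0.6987, -0.6902, -0.1884, -0.2515], [-0.0009, 0.2641, -0.9645, 0.3839], [0.0, 0.0, 0.0, 1.0]]
```

View pics/w2.png

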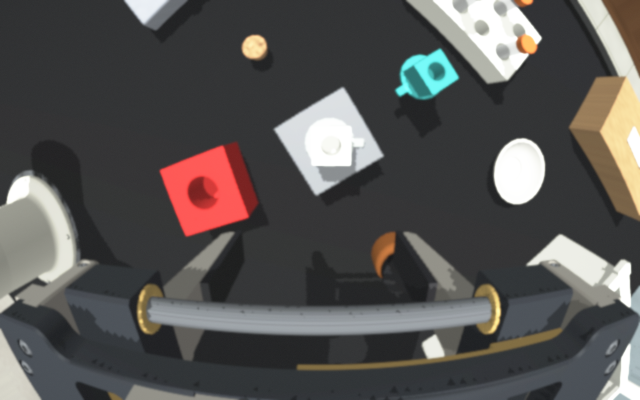

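The wrist view shows the cup at (330,148) with its tab pointing right, along tool +z. The grey stand, the turquoise decoy (425,75) and the red stand (208,190) are all separate from it. Measuring now with the fisheye model.

```bash
cat >> h.py <<'E'
def fcloud(c):
    v,u=np.mgrid[:400,:640]; x=(u-c['cx'])/c['fx']; y=(v-c['cy'])/c['fy']; r=np.hypot(x,y)+1e-9
    z=c['range_z']; t=np.tan(np.minimum(r,1.5))/r
    return np.stack([x*t*z,y*t*z,z],-1)@c['T'][:3,:3].T+c['T'][:3,3]
def seg(P,z0,z1,xy,rad):
    m=(abs(P[...,2]-(z0+z1)/2)<(z1-z0)/2)&(np.hypot(P[...,0]-xy[0],P[...,1]-xy[1])<rad); return m
E
python3 - <<'E'
from h import *
c=pickle.load(open('wrist.pkl','rb')); P=fcloud(c); o=get_obs(); R=np.array(o['eef_rot']); t=np.array(o['tool_pos'])
for n,z0,z1,rad in(('cup',.104,.117,.04),('stand',.055,.0625,.065),('flange+tab',.0635,.07,.045)):
    p=P[seg(P,z0,z1,(.48,-.273),rad)]
    r=cv2.minAreaRect((p[:,:2]*1000).astype(np.float32))
    cen=np.array([*r[0],1000*np.median(p[:,2])])/1000
    print(n,len(p),cen.round(4),np.round(r[1],1),round(r[2],1),'in tool',(R.T@(cen-t)).round(4))
print(np.degrees(np.arctan2(R[1,2],R[0,2])))
g=P[...,2][np.isfinite(P[...,2])]; print('bench z',np.median(g[(g<.02)&(g>-.02)]))
E
```

```text
cup 1104 [ 0.4813 -0.2758  0.1095] [34.1 33.8] 46.4 in tool [0.1049 0.0514 0.01  ]
stand 4348 [ 0.4808 -0.2758  0.0595] [85.1 84.8] 77.0 in tool [0.1549 0.0511 0.0097]
flange+tab 475 [ 0.4833 -0.2752  0.0655] [47.2 54.9] 82.8 in tool [0.1488 0.0532 0.0111]
-44.37731110733691
bench z -0.00042990788389360435
```

>>> step_arm:
  rows:
    - {"dx": 0, "dy": 0.52, "dz": 0.1, "ax": 0, "ay": 0, "az": 0, "hand": 1}
    - {"dx": 0, "dy": 0.51, "dz": 0.1, "ax": -0.7, "ay": 0, "az": 0, "hand": 1}
    - {"dx": 0.7, "dy": 0, "dz": 0, "ax": 0, "ay": 0, "az": 0, "hand": 1}
    - {"dx": 0.7, "dy": 0, "dz": 0, "ax": 0, "ay": 0, "az": 0, "hand": 1}
    - {"dx": 0.6, "dy": 0, "dz": 0, "ax": 0, "ay": 0, "az": 0, "hand": 1}

```text
clock: 2.58
tool_pos: [0.4812, -0.2754, 0.1131]
eef_rot: [[-0.001, 0.69, 0.723], [0.001, 0.723, -0.69], [-1.0, -0.0, -0.001]]
contact_force: [0.6, 0.4, 0.1]
width: 0.0917
```

>>> step_arm:
  rows:
    - {"dx": 0.4, "dy": 0, "dz": 0, "ax": 0, "ay": 0, "az": 0, "hand": 1}
    - {"dx": 0.4, "dy": 0, "dz": 0, "ax": 0, "ay": 0, "az": 0, "hand": 1}
    - {"dx": 0, "dy": 0, "dz": 0, "ax": 0, "ay": 0, "az": 0, "hand": 1}

```text
clock: 2.95
tool_pos: [0.4803, -0.2748, 0.0729]
eef_rot: [[-0.003, 0.69, 0.724], [0.003, 0.724, -0.69], [-1.0, -0.0, -0.004]]
contact_force: [-0.9, 0.7, 0.1]
width: 0.092
```

>>> step_arm:
  rows:
    - {"dx": 0, "dy": 0, "dz": 0, "ax": 0, "ay": 0, "az": 0, "hand": -1}
    - {"dx": 0, "dy": 0, "dz": 0, "ax": 0, "ay": 0, "az": 0, "hand": -1}
    - {"dx": 0, "dy": 0, "dz": 0, "ax": 0, "ay": 0, "az": 0, "hand": -1}
    - {"dx": 0, "dy": 0, "dz": 0, "ax": 0, "ay": 0, "az": 0, "hand": -1}
    - {"dx": 0, "dy": 0, "dz": 0, "ax": 0, "ay": 0, "az": 0, "hand": -1}

```text
clock: 3.58
tool_pos: [0.4815, -0.2758, 0.0747]
eef_rot: [[0.0, 0.689, 0.725], [-0.0, 0.725, -0.689], [-1.0, -0.0, 0.0]]
contact_force: [0.3, -0.5, -0.2]
width: 0.044
```

>>> step_arm:
  rows:
    - {"dx": 0, "dy": 0, "dz": 0, "ax": 0, "ay": 0, "az": 0, "hand": -1}
    - {"dx": 0, "dy": 0, "dz": 0, "ax": 0, "ay": 0, "az": 0, "hand": -1}
    - {"dx": 0, "dy": 0, "dz": 0, "ax": 0, "ay": 0, "az": 0, "hand": -1}

```text
clock: 3.95
tool_pos: [0.4816, -0.2759, 0.0747]
eef_rot: [[0.0, 0.689, 0.725], [-0.0, 0.725, -0.689], [-1.0, 0.0, 0.0]]
contact_force: [-0.3, 0.4, 1.3]
width: 0.0344
```

>>> step_arm:
  rows:
    - {"dx": -0.3, "dy": 0, "dz": 0, "ax": 0, "ay": 0, "az": 0, "hand": -1}
    - {"dx": -0.7, "dy": 0, "dz": 0, "ax": 0, "ay": 0, "az": 0, "hand": -1}
    - {"dx": -0.7, "dy": 0, "dz": 0, "ax": 0, "ay": 0, "az": 0, "hand": -1}
    - {"dx": -0.7, "dy": 0, "dz": 0, "ax": 0, "ay": 0, "az": 0, "hand": -1}
    - {"dx": 0, "dy": 0, "dz": 0, "ax": 0, "ay": 0, "az": 0, "hand": -1}

```text
clock: 4.58
tool_pos: [0.483, -0.2771, 0.1983]
eef_rot: [[0.005, 0.689, 0.725], [-0.005, 0.725, -0.689], [-1.0, 0.0, 0.007]]
contact_force: [0.1, -0.2, -2.3]
width: 0.0338
```

The adapter is held: width is 34 mm and the weight reads 2.3 N. The TCP sits 14.7 mm above the flange underside. I'll raise it well over the fitted tube, traverse, and then turn.

>>> step_arm:
  rows:
    - {"dx": -0.9, "dy": 0, "dz": 0, "ax": 0, "ay": 0, "az": 0, "hand": -1}
    - {"dx": -0.9, "dy": 0, "dz": 0, "ax": 0, "ay": 0, "az": 0, "hand": -1}
    - {"dx": 0, "dy": 0.76, "dz": -0.5, "ax": 0, "ay": 0, "az": 0, "hand": -1}
    - {"dx": 0, "dy": 0.76, "dz": -0.5, "ax": 0, "ay": 0, "az": 0, "hand": -1}
    - {"dx": 0, "dy": 0.76, "dz": -0.5, "ax": 0, "ay": 0, "az": 0, "hand": -1}

```text
clock: 5.2
tool_pos: [0.5049, -0.1398, 0.2824]
eef_rot: [[-0.003, 0.689, 0.725], [0.002, 0.725, -0.689], [-1.0, -0.001, -0.003]]
contact_force: [0.9, 0.3, -2.7]
width: 0.0338
```

>>> step_arm:
  rows:
    - {"dx": 0, "dy": 0.76, "dz": -0.5, "ax": 0, "ay": 0, "az": 0, "hand": -1}
    - {"dx": 0, "dy": 0.76, "dz": -0.5, "ax": 0, "ay": 0, "az": 0, "hand": -1}
    - {"dx": 0, "dy": 0.76, "dz": -0.5, "ax": 0, "ay": 0, "az": 0, "hand": -1}
    - {"dx": 0, "dy": 0.76, "dz": -0.5, "ax": 0, "ay": 0, "az": 0, "hand": -1}
    - {"dx": 0, "dy": 0.76, "dz": -0.5, "ax": 0, "ay": 0, "az": 0, "hand": -1}

```text
clock: 5.82
tool_pos: [0.545, 0.0839, 0.2823]
eef_rot: [[-0.003, 0.689, 0.725], [0.0, 0.725, -0.689], [-1.0, -0.002, -0.003]]
contact_force: [0.5, 0.4, -2.3]
width: 0.0338
```

>>> step_arm:
  rows:
    - {"dx": 0, "dy": 0.76, "dz": -0.5, "ax": 0, "ay": 0, "az": 0, "hand": -1}
    - {"dx": 0, "dy": 0.76, "dz": -0.5, "ax": 0, "ay": 0, "az": 0, "hand": -1}
    - {"dx": 0, "dy": 0, "dz": 0, "ax": -9.5, "ay": 0, "az": 0, "hand": -1}
    - {"dx": 0, "dy": 0, "dz": 0, "ax": -9.5, "ay": 0, "az": 0, "hand": -1}
    - {"dx": 0, "dy": 0, "dz": 0, "ax": -9.5, "ay": 0, "az": 0, "hand": -1}

```text
clock: 6.45
tool_pos: [0.561, 0.172, 0.282]
eef_rot: [[-0.004, 0.254, 0.967], [-0.0, 0.967, -0.254], [-1.0, -0.001, -0.004]]
contact_force: [0.4, -0.7, -2.1]
width: 0.0338
```

>>> step_arm:
  rows:
    - {"dx": 0, "dy": 0, "dz": 0, "ax": -9.5, "ay": 0, "az": 0, "hand": -1}
    - {"dx": 0, "dy": 0, "dz": 0, "ax": -9.5, "ay": 0, "az": 0, "hand": -1}
    - {"dx": 0, "dy": 0, "dz": 0, "ax": -9.5, "ay": 0, "az": 0, "hand": -1}
    - {"dx": 0, "dy": 0, "dz": 0, "ax": -9.5, "ay": 0, "az": 0, "hand": -1}
    - {"dx": 0, "dy": 0, "dz": 0, "ax": -9.5, "ay": 0, "az": 0, "hand": -1}

```text
clock: 7.08
tool_pos: [0.561, 0.1718, 0.2821]
eef_rot: [[-0.004, -0.541, 0.841], [-0.0, 0.841, 0.541], [-1.0, 0.002, -0.003]]
contact_force: [-0.4, -0.6, -1.5]
width: 0.0342
```

>>> step_arm:
  rows:
    - {"dx": 0, "dy": 0, "dz": 0, "ax": 0, "ay": 0, "az": 0, "hand": -1}
    - {"dx": 0, "dy": 0, "dz": 0, "ax": 0, "ay": 0, "az": 0, "hand": -1}

```text
clock: 7.32
tool_pos: [0.5615, 0.1719, 0.2834]
eef_rot: [[-0.002, -0.534, 0.845], [-0.0, 0.845, 0.534], [-1.0, 0.001, -0.002]]
contact_force: [0.0, -0.2, -1.9]
width: 0.0341
```

Run:
```python
from h import *
o=get_obs(); print(o['clock'],o['tool_pos'],np.round(o['eef_rot'],4).tolist(),o['contact_force'],o['torque'])
c=grab('wrist'); 
cv2.imwrite('pics/w3.png',c['image'][:,:,::-1])
P=fcloud(c)
for n,z0,z1,xy in(('hub',.08,.092,(.533,.217)),):
    p=P[seg(P,z0,z1,xy,.035)]
    cc,r=cv2.minEnclosingCircle((p[:,:2]*1000).astype(np.float32)); print(n,len(p),cc,r,np.median(p[:,2]))
```

```text
7.325 [0.56147403 0.17186679 0.2834067 ] [[-0.0019, -0.5345, 0.8452], [-0.0002, 0.8452, 0.5345], [-1.0, 0.0009, -0.0018]] [ 0.03052888 -0.1555722  -1.91417094] [-0.00442468 -0.09121986  0.01357169]
hub 1227 (533.39013671875, 217.66213989257812) 27.683706283569336 0.0854291479456799
```

View pics/w3.png

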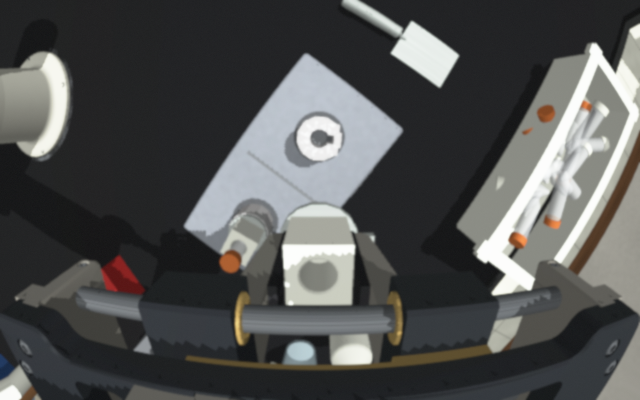

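The wrist view shows the free hub at (320,138), its keyway pointing right (about tool +z). The fitted adapter is clear at (240,240), and the held adapter is square in the jaws. Fitting the hub circle and keyway next.

```bash
cat > hub.py <<'E'
from h import *
from scipy.optimize import least_squares
import sys
def plane(c,uv,z):
    x=(uv[:,0]-c['cx'])/c['fx'];y=(uv[:,1]-c['cy'])/c['fy'];r=np.hypot(x,y)+1e-9
    d=np.stack([x/r*np.sin(r),y/r*np.sin(r),np.cos(r)],-1)@c['T'][:3,:3].T; o=c['T'][:3,3]
    return o+d*((z-o[2])/d[:,2])[:,None]
def run(c,o,xy):
    P=fcloud(c); m=seg(P,.080,.092,xy,.035).astype(np.uint8)
    v,u=np.nonzero(m); s=8; x0,y0=u.min()-4,v.min()-4; W=u.max()-x0+5; H=v.max()-y0+5
    g=cv2.resize(c['image'][y0:y0+H,x0:x0+W].min(2),(W*s,H*s),interpolation=cv2.INTER_CUBIC)
    mm=cv2.resize(cv2.dilate(m[y0:y0+H,x0:x0+W],np.ones((3,3))),(W*s,H*s),interpolation=cv2.INTER_NEAREST)
    gi=g[mm>0]; th,_=cv2.threshold(gi.reshape(-1,1),0,255,cv2.THRESH_OTSU)
    res={}
    big=((cv2.resize(m[y0:y0+H,x0:x0+W]*255,(W*s,H*s),interpolation=cv2.INTER_LINEAR)>127)).astype(np.uint8)
    for name,b in(('depth',big),('bright',((g>th)&(mm>0)).astype(np.uint8))):
        cs,h=cv2.findContours(b,cv2.RETR_CCOMP,cv2.CHAIN_APPROX_NONE)
        k=max(range(len(cs)),key=lambda i:cv2.contourArea(cs[i]))
        tow=lambda q: plane(c,(q.reshape(-1,2)+.5)/s-.5+[x0,y0],.0858)[:,:2]
        e=tow(cs[k]); f=least_squares(lambda p:np.hypot(*(e-p[:2]).T)-p[2],[*xy,.026],loss='soft_l1',f_scale=.0005).x
        holes=[i for i in range(len(cs)) if h[0][i][3]==k]
        print(name,'outer',f.round(4))
        if holes:
            i=max(holes,key=lambda i:cv2.contourArea(cs[i])); w=tow(cs[i]); d=w-f[:2]
            a=np.degrees(np.arctan2(d[:,1],d[:,0])); rr=np.hypot(*d.T)
            key=rr>.0135; ka=np.degrees(np.angle(np.exp(1j*np.radians(a[key])).mean())); 
            far=np.abs((a-ka+180)%360-180)>35
            fi=least_squares(lambda p:np.hypot(*(w[far]-p[:2]).T)-p[2],[*f[:2],.011],loss='soft_l1',f_scale=.0005).x
            d2=w-fi[:2]; r2=np.hypot(*d2.T); kk=r2>.0135; a2=np.arctan2(d2[kk,1],d2[kk,0])
            print('   bore',fi.round(4),'maxr',rr.max().round(4),'keyyaw',round(ka,2),'via bore',np.degrees(np.angle(np.exp(1j*a2).mean())).round(2), 'mid', np.degrees((a2.min()+a2.max())/2).round(2))
        R=np.array(o['eef_rot']);t=np.array(o['tool_pos'])
        print('   hub in tool',(R.T@(np.array([f[0],f[1],.0858])-t)).round(4))
    print('jaw yaw',np.degrees(np.arctan2(R[1,2],R[0,2])).round(2),'med z',np.median(P[m>0][:,2]))
E
python3 - <<'E'
from hub import *
run(pickle.load(open('wrist.pkl','rb')),get_obs(),(.5334,.2177))
E
```

```text
depth outer [0.533  0.2169 0.0262]
   bore [0.5329 0.2169 0.0109] maxr 0.0179 keyyaw 29.11 via bore 28.88 mid 27.69
   hub in tool [1.98e-01 5.32e-02 1.00e-04]
bright outer [0.5332 0.2171 0.0262]
   bore [0.5331 0.2171 0.0111] maxr 0.0176 keyyaw 27.13 via bore 27.01 mid 27.02
   hub in tool [0.198  0.0533 0.0004]
jaw yaw 32.34 med z 0.0854291479456799
```

>>> step_arm:
  rows:
    - {"dx": 0.8, "dy": 0, "dz": 0, "ax": 0, "ay": 0, "az": 0, "hand": -1}
    - {"dx": 0.8, "dy": 0, "dz": 0, "ax": 0, "ay": 0, "az": 0, "hand": -1}
    - {"dx": 0.6, "dy": 0, "dz": 0, "ax": 0, "ay": 0, "az": 0, "hand": -1}
    - {"dx": 0, "dy": 0, "dz": 0, "ax": 0, "ay": 0, "az": 0, "hand": -1}
    - {"dx": 0, "dy": 0, "dz": 0, "ax": 0, "ay": 0, "az": 0, "hand": -1}

```text
clock: 8.0
tool_pos: [0.5628, 0.172, 0.1762]
eef_rot: [[0.002, -0.536, 0.844], [0.0, 0.844, 0.536], [-1.0, -0.001, 0.002]]
contact_force: [0.0, 0.1, -1.5]
width: 0.0335
```

Run:
```python
from hub import *
c=grab('wrist');o=get_obs();print(o['clock'],o['tool_pos'],o['contact_force'])
run(c,o,(.5334,.2177))
cv2.imwrite('pics/w4.png',c['image'][:,:,::-1])
# cup in hand: top face points
P=fcloud(c);R=np.array(o['eef_rot']);t=np.array(o['tool_pos']);Q=(P-t)@R
m=(abs(Q[...,0]+.0353)<.006)&(abs(Q[...,1])<.03)&(abs(Q[...,2])<.0165); q=Q[m]; print('cup top',len(q),q.min(0),q.max(0),np.median(q,0))
fl=(abs(Q[...,0]-.0087)<.003)&(np.hypot(Q[...,1],Q[...,2])<.045); q=Q[fl]; print('flange',len(q),q.max(0),q.min(0))
```

```text
8.05 [0.56323537 0.17205782 0.17673928] [ 0.4318584   0.48119583 -1.47961474]
depth outer [0.5332 0.2169 0.0263]
   bore [0.5329 0.2172 0.011 ] maxr 0.0175 keyyaw 28.81 via bore 27.07 mid 27.63
   hub in tool [ 0.0908  0.0541 -0.0016]
bright outer [0.5334 0.2169 0.0264]
   bore [0.5332 0.2171 0.0111] maxr 0.0177 keyyaw 28.06 via bore 27.2 mid 27.79
   hub in tool [ 0.0908  0.054  -0.0014]
jaw yaw 32.44 med z 0.08548460684023407
cup top 3456 [-0.04099166 -0.01693261 -0.01649998] [-0.02930105  0.01854227  0.01648912] [-0.03412135  0.00382849  0.00041687]
flange 835 [0.01167586 0.02588915 0.03407888] [ 0.00573873  0.00096223 -0.02430743]
```

View pics/w4.png

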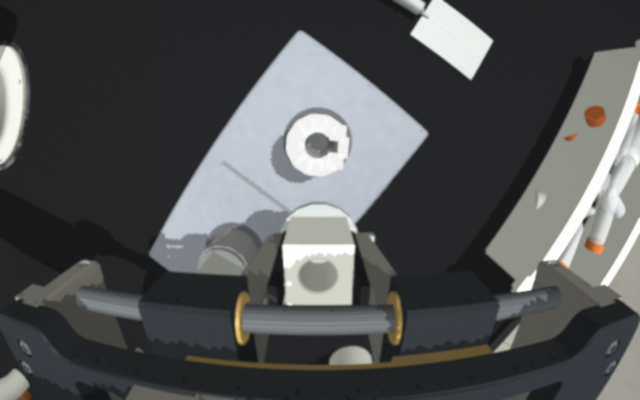

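The hub is consistently at (533.2,217.0) mm with keyway yaw about 27.5°. In the picture the hub is at (318,142) with its slot to the right. Moving over the bore with a 5° correction.

>>> step_arm:
  rows:
    - {"dx": 0, "dy": 0.5, "dz": -0.03, "ax": 0, "ay": 0, "az": 0, "hand": -1}
    - {"dx": 0, "dy": 0.57, "dz": 0, "ax": 0, "ay": 0, "az": 0, "hand": -1}
    - {"dx": 0, "dy": 0, "dz": 0, "ax": 5, "ay": 0, "az": 0, "hand": -1}
    - {"dx": 0, "dy": 0, "dz": 0, "ax": 0, "ay": 0, "az": 0, "hand": -1}
    - {"dx": 0, "dy": 0, "dz": 0, "ax": 0, "ay": 0, "az": 0, "hand": -1}

```text
clock: 8.68
tool_pos: [0.5327, 0.2162, 0.1757]
eef_rot: [[0.002, -0.462, 0.887], [0.0, 0.887, 0.462], [-1.0, -0.001, 0.002]]
contact_force: [0.2, 0.3, -2.4]
width: 0.0338
```

```bash
cat > st.py <<'E'
from h import *
o=get_obs();R=np.array(o['eef_rot']);t=np.array(o['tool_pos'])
d=R.T@(np.array([.5332,.2170,.0856])-t)
print(round(o['clock'],2),'tcp',t.round(4),'x-axis',R[:,0].round(4),'yaw',np.degrees(np.arctan2(R[1,2],R[0,2])).round(2),'hub in tool mm',(d*1000).round(1),'flange gap mm',round((t[2]-.0147-.0856)*1000,1),'F',np.round(o['contact_force'],1),'M',np.round(o['torque'],2),'w',round(o['width'],4))
E
python3 st.py
```

```text
8.68 tcp [0.5327 0.2162 0.1757] x-axis [ 1.8e-03  3.0e-04 -1.0e+00] yaw 27.52 hub in tool mm [90.1  0.6  0.6] flange gap mm 75.4 F [ 0.2  0.3 -2.4] M [-0.03 -0.12 -0.02] w 0.0338
```

>>> step_arm:
  rows:
    - {"dx": 0.3, "dy": 0, "dz": 0.01, "ax": 0, "ay": 0, "az": 0, "hand": -1}
    - {"dx": 0.25, "dy": 0, "dz": 0, "ax": 0, "ay": 0, "az": 0, "hand": -1}
    - {"dx": 0.1, "dy": 0, "dz": 0, "ax": 0, "ay": 0, "az": 0, "hand": -1}
    - {"dx": 0.06, "dy": 0, "dz": 0, "ax": 0, "ay": 0, "az": 0, "hand": -1}

```text
clock: 9.18
tool_pos: [0.5325, 0.2164, 0.1387]
eef_rot: [[-0.0, -0.461, 0.887], [0.0, 0.887, 0.461], [-1.0, 0.0, -0.0]]
contact_force: [0.4, 0.1, -1.8]
width: 0.0339
```

>>> step_arm:
  rows:
    - {"dx": 0.06, "dy": 0, "dz": 0, "ax": 0, "ay": 0, "az": 0, "hand": -1}
    - {"dx": 0.06, "dy": 0, "dz": 0, "ax": 0, "ay": 0, "az": 0, "hand": -1}

```text
clock: 9.43
tool_pos: [0.5326, 0.2165, 0.1331]
eef_rot: [[0.0, -0.461, 0.887], [0.0, 0.887, 0.461], [-1.0, -0.0, 0.0]]
contact_force: [0.2, 1.3, -2.1]
width: 0.0337
```

```bash
python3 st.py
```

```text
9.43 tcp [0.5326 0.2165 0.1331] x-axis [ 4.e-04  1.e-04 -1.e+00] yaw 27.47 hub in tool mm [47.5  0.2  0.8] flange gap mm 32.8 F [ 0.2  1.3 -2.1] M [-0.   -0.18 -0.03] w 0.0337
```

The shaft is 11 mm into the bore with no contact force. Lowering the key into the keyway.

>>> step_arm:
  rows:
    - {"dx": 0.06, "dy": 0, "dz": 0.01, "ax": 0, "ay": 0, "az": 0, "hand": -1}
    - {"dx": 0.06, "dy": 0, "dz": 0, "ax": 0, "ay": 0, "az": 0, "hand": -1}
    - {"dx": 0.04, "dy": 0, "dz": 0, "ax": 0, "ay": 0, "az": 0, "hand": -1}

```text
clock: 9.8
tool_pos: [0.5327, 0.2167, 0.1248]
eef_rot: [[-0.0, -0.461, 0.887], [-0.0, 0.887, 0.461], [-1.0, 0.0, -0.0]]
contact_force: [-0.7, -0.5, -2.2]
width: 0.034
```

```bash
python3 st.py
```

```text
9.8 tcp [0.5327 0.2167 0.1248] x-axis [-4.e-04 -1.e-04 -1.e+00] yaw 27.47 hub in tool mm [39.2  0.   0.6] flange gap mm 24.5 F [-0.7 -0.5 -2.2] M [-0.08 -0.15  0.  ] w 0.034
```

The key is 4.5 mm into the keyway with no resistance. Continuing.

>>> step_arm:
  rows:
    - {"dx": 0.08, "dy": 0, "dz": 0, "ax": 0, "ay": 0, "az": 0, "hand": -1}
    - {"dx": 0.08, "dy": 0, "dz": 0, "ax": 0, "ay": 0, "az": 0, "hand": -1}
    - {"dx": 0.08, "dy": 0, "dz": 0, "ax": 0, "ay": 0, "az": 0, "hand": -1}

```text
clock: 10.18
tool_pos: [0.5328, 0.2167, 0.1128]
eef_rot: [[-0.0, -0.461, 0.887], [-0.0, 0.887, 0.461], [-1.0, -0.0, -0.0]]
contact_force: [-0.1, 0.4, -2.1]
width: 0.0337
```

>>> step_arm:
  rows:
    - {"dx": 0.06, "dy": 0, "dz": 0, "ax": 0, "ay": 0, "az": 0, "hand": -1}
    - {"dx": 0.06, "dy": 0, "dz": 0, "ax": 0, "ay": 0, "az": 0, "hand": -1}
    - {"dx": 0.04, "dy": 0, "dz": 0, "ax": 0, "ay": 0, "az": 0, "hand": -1}

```text
clock: 10.55
tool_pos: [0.5328, 0.2167, 0.1056]
eef_rot: [[-0.0, -0.461, 0.887], [-0.0, 0.887, 0.461], [-1.0, -0.0, -0.0]]
contact_force: [-4.1, -1.1, 4.6]
width: 0.0337
```

```bash
python3 st.py
```

```text
10.55 tcp [0.5328 0.2167 0.1056] x-axis [-3.e-04 -1.e-04 -1.e+00] yaw 27.47 hub in tool mm [20.   0.1  0.5] flange gap mm 5.3 F [-4.1 -1.1  4.6] M [-0.26  0.77 -0.  ] w 0.0337
```

Ejector contact at about 7 N. There is a small side force of 4 N along -z of the tool, so I'll ease that while pushing on.

>>> step_arm:
  rows:
    - {"dx": 0.03, "dy": 0, "dz": -0.01, "ax": 0, "ay": 0, "az": 0, "hand": -1}
    - {"dx": 0.03, "dy": 0, "dz": 0, "ax": 0, "ay": 0, "az": 0, "hand": -1}
    - {"dx": 0.02, "dy": 0, "dz": 0, "ax": 0, "ay": 0, "az": 0, "hand": -1}

```text
clock: 10.92
tool_pos: [0.5328, 0.2167, 0.1018]
eef_rot: [[0.001, -0.461, 0.887], [0.0, 0.887, 0.461], [-1.0, -0.0, 0.001]]
contact_force: [-1.8, -0.3, 5.5]
width: 0.0336
```

```bash
python3 st.py
```

```text
10.93 tcp [0.5328 0.2167 0.1018] x-axis [ 9.e-04  3.e-04 -1.e+00] yaw 27.47 hub in tool mm [16.2  0.1  0.5] flange gap mm 1.5 F [-1.8 -0.3  5.5] M [-0.17  0.66  0.01] w 0.0336
```

>>> step_arm:
  rows:
    - {"dx": 0.02, "dy": 0, "dz": -0.005, "ax": 0, "ay": 0, "az": 0, "hand": -1}
    - {"dx": 0.02, "dy": 0, "dz": 0, "ax": 0, "ay": 0, "az": 0, "hand": -1}
    - {"dx": 0, "dy": 0, "dz": 0, "ax": 0, "ay": 0, "az": 0, "hand": -1}

```text
clock: 11.3
tool_pos: [0.5327, 0.2166, 0.1007]
eef_rot: [[0.001, -0.461, 0.887], [0.0, 0.887, 0.461], [-1.0, -0.0, 0.001]]
contact_force: [-4.7, -0.6, 10.0]
width: 0.0336
```

```bash
python3 st.py
```

```text
11.3 tcp [0.5327 0.2166 0.1007] x-axis [ 1.2e-03  4.0e-04 -1.0e+00] yaw 27.47 hub in tool mm [15.1  0.1  0.6] flange gap mm 0.4 F [-4.7 -0.6 10. ] M [-0.21  1.    0.  ] w 0.0336
```

>>> step_arm:
  rows:
    - {"dx": 0.02, "dy": 0, "dz": -0.01, "ax": 0, "ay": 0, "az": 0, "hand": -1}
    - {"dx": 0, "dy": 0, "dz": 0, "ax": 0, "ay": 0, "az": 0, "hand": -1}
    - {"dx": 0, "dy": 0, "dz": 0, "ax": 0, "ay": 0, "az": 0, "hand": -1}

```text
clock: 11.68
tool_pos: [0.5328, 0.2166, 0.1006]
eef_rot: [[0.002, -0.461, 0.887], [0.001, 0.887, 0.461], [-1.0, -0.0, 0.002]]
contact_force: [-5.6, 0.4, 15.5]
width: 0.0337
```

```bash
python3 st.py
```

```text
11.68 tcp [0.5328 0.2166 0.1006] x-axis [ 2.2e-03  7.0e-04 -1.0e+00] yaw 27.47 hub in tool mm [15.   0.2  0.5] flange gap mm 0.3 F [-5.6  0.4 15.5] M [-0.23  1.41  0.  ] w 0.0337
```

Force now rises with no further motion, so the flange has bottomed on the hub. I'll add a little more push and check by camera.

>>> step_arm:
  rows:
    - {"dx": 0.02, "dy": 0, "dz": 0, "ax": 0, "ay": 0, "az": 0, "hand": -1}
    - {"dx": 0, "dy": 0, "dz": 0, "ax": 0, "ay": 0, "az": 0, "hand": -1}
    - {"dx": 0, "dy": 0, "dz": 0, "ax": 0, "ay": 0, "az": 0, "hand": -1}
    - {"dx": 0, "dy": 0, "dz": 0, "ax": 0, "ay": 0, "az": 0, "hand": -1}

```text
clock: 12.18
tool_pos: [0.5328, 0.2166, 0.1006]
eef_rot: [[0.002, -0.461, 0.887], [0.001, 0.887, 0.461], [-1.0, -0.0, 0.002]]
contact_force: [-9.2, -1.0, 20.2]
width: 0.0337
```

```bash
python3 st.py
python3 - <<'E'
from h import *
c=grab('wrist');s=grab('side');P=fcloud(c)
w=c['image'][150:330,200:440,::-1]; 
S=s['image'][90:190,230:380,::-1]
cv2.imwrite('pics/fin.png',np.vstack([cv2.resize(w,(400,300)),cv2.resize(S,(400,267),interpolation=cv2.INTER_CUBIC)]))
m=seg(P,.08,.10,(.5332,.2170),.026); p=P[m]; print('flange top z (wrist)',len(p),np.percentile(p[:,2],[10,50,90]).round(4))
q=(p[:,2]>.0885); print(p[q][:,2].mean() if q.any() else None)
B=cloud(s); p=B[seg(B,.086,.10,(.5332,.2170),.036)]; print('side',len(p),np.percentile(p[:,2],[10,50,90]).round(4))
E
```

```text
12.18 tcp [0.5328 0.2166 0.1006] x-axis [ 2.2e-03  6.0e-04 -1.0e+00] yaw 27.48 hub in tool mm [15.   0.1  0.5] flange gap mm 0.3 F [-9.2 -1.  20.2] M [-0.44  1.95 -0.1 ] w 0.0337
flange top z (wrist) 1233 [0.0856 0.0914 0.096 ]
0.09248385997819816
side 85 [0.0874 0.0916 0.0977]
```

View pics/fin.png

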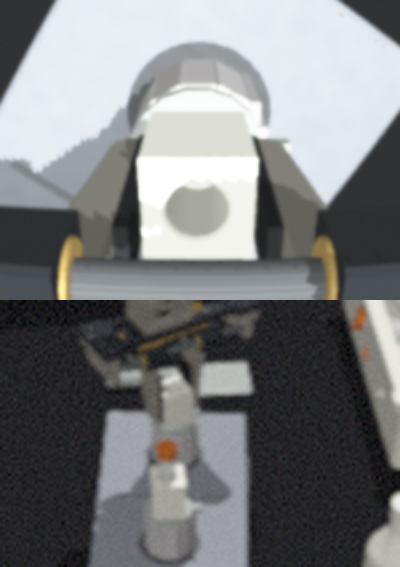

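The flange top measures about 91.5–92 mm, against 92 expected when seated (86 + 6). The wrist crop shows the flange sitting on the hub with no gap, and the TCP no longer moves under rising push (22 N). Handing in while holding.

```bash
python3 st.py; python3 -c "
from bench import order
print(order.sign_off())"
```

```text
12.28 tcp [0.5327 0.2166 0.1006] x-axis [ 2.1e-03  6.0e-04 -1.0e+00] yaw 27.48 hub in tool mm [15.   0.1  0.5] flange gap mm 0.3 F [-9.  -1.  20.3] M [-0.4   1.97 -0.1 ] w 0.0339
the job is handed in; nothing more can be done
None
```

The loose adapter is in the free hub, pressed flush against the ejector spring and still gripped. I handed it in at 12.3 s of the 42 s allowed.

I gripped the white cup in the grey stand, carried it over the fitted tube and turned it to the keyway, which I measured at about 27.5° yaw. The key slipped in without resistance.

**Last checks:**
- **Seated:** the TCP stopped moving while the upward force on the tool rose from 10 to 20 N, so the flange is on the hub. The remaining 0.3 mm gap estimate is within calibration error.
- **Flange height:** the top reads about 91.5–92 mm, against 92 mm expected. These depth readings are spread over several millimetres, so they support the force check rather than prove it.
- **Grip:** the width held at 34 mm and the yaw at 27.5°.
- **Other things:** I saw nothing else touched, but made no separate check of the other items.

**Not ideal:** a side force of about 9 N remains from pressing. My small sideways corrections did not remove it.

The first three moves were refused because their rows lacked some keys, so the arm had not moved and I resent them.

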